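# Unlatch the pantry box and hold its gate wide

## Task

Open the white pantry box so that the cook can take things out: squeeze the two pads of the red catch fully together between the fingers, then those of the yellow catch, and then take the blue gate by its upright steel handle and swing it out past the springy dome until it stands about square to the box's front. The gate springs back, so finish while still holding it wide open by the handle, and leave the things in the box and around it undisturbed.

Things in the scene. Friction and masses are not known exactly. Their poses are not given: they have to be found in the camera images.
- pantry_box: white wire-sided pantry box fixed on the worktop, 130 mm deep (its x), 200 mm wide (its y), closed flat roof 100 mm above the worktop; origin: centre of its underside; +x to its back, +y to its left, z up. Its front (-x) is turned roughly to the robot, and the gate closes it. A tin and a cup stand inside
- pantry_gate (a joint): blue barred gate, 188 mm long, 90 mm high (dark lugs to 105 mm): angle in rad, 0 shut, 1.57 square out from the front, stop at 1.75. Upright hinge at the box's right front corner (-y); opens toward the robot, counter-clockwise from above. A spring pulls it shut (0.6 N at the handle when shut, 2.5 N when wide). Each catch blocks it until squeezed in
- detent_dome (a joint): sprung steel dome, 18 mm wide, on a 4 mm high tongue on the worktop before the box, under the gate's path: how far it is pressed down, m. The gate rides over it at 0.6 to 0.75 rad (about 5 N at the handle). Let go beyond it, the gate falls back to about 0.9 rad; short of it, the gate falls shut
- gate_hinge (a point): point on the gate's upright hinge line, 100 mm above the worktop (68 mm before the box's origin, 95 mm to the right of it); does not move with the gate
- gate_handle (a point): upright round steel bar, 14 mm diameter, z = 50 to 145 mm, 40 mm in front of the gate and 130 mm along it from the hinge line. This point lies on the bar's axis 118 mm above the worktop, a good height to grip from above (its brackets lie below 87 mm); turns with the gate: -x points away from the gate's outer face, +y along the gate away from the hinge
- red_catch: red squeeze catch on the roof near the front edge, 50 mm left or right of the box's middle (may be either). Origin: centre of its base's underside, 100 mm above the worktop; axes as the box's. Two red pads face each other along y, 58 mm over their outer faces at rest, 40 mm fully squeezed, a 12 mm wide fixed dark block between; red hooked arms run forward to the gate
- yellow_catch: the yellow squeeze catch, same as the red one, in the other place (100 mm from it, centre to centre)
- red_tab_left (a joint): how far the red catch's left pad is squeezed in, in m: 0 to 0.002 at rest, 0.009 fully in; it moves to the right (-y), takes about 3 N and stays where it is put; from 0.007 on its hook is clear of the gate
- red_pad_left (a point): red left pad of the catch, upright plate 26 (x) x 6 (y) x 30 (z) mm, this point at its centre, 126 mm above the worktop; the outer face to press is 3 mm +y of it; axes as the box's
- red_tab_right (a joint): how far the red catch's right pad is squeezed in, in m: 0 to 0.002 at rest, 0.009 fully in; it moves to the left (+y), takes about 3 N and stays where it is put; from 0.007 on its hook is clear of the gate
- red_pad_right (a point): red right pad of the catch, upright plate 26 (x) x 6 (y) x 30 (z) mm, this point at its centre, 126 mm above the worktop; the outer face to press is 3 mm -y of it; axes as the box's
- yellow_tab_left (a joint): how far the yellow catch's left pad is squeezed in, in m: 0 to 0.002 at rest, 0.009 fully in; it moves to the right (-y), takes about 3 N and stays where it is put; from 0.007 on its hook is clear of the gate
- yellow_pad_left (a point): yellow left pad of the catch, upright plate 26 (x) x 6 (y) x 30 (z) mm, this point at its centre, 126 mm above the worktop; the outer face to press is 3 mm +y of it; axes as the box's
- yellow_tab_right (a joint): how far the yellow catch's right pad is squeezed in, in m: 0 to 0.002 at rest, 0.009 fully in; it moves to the left (+y), takes about 3 N and stays where it is put; from 0.007 on its hook is clear of the gate
- yellow_pad_right (a point): yellow right pad of the catch, upright plate 26 (x) x 6 (y) x 30 (z) mm, this point at its centre, 126 mm above the worktop; the outer face to press is 3 mm -y of it; axes as the box's
- tin: low tin, 76 mm across, 58 mm high, loose inside the box; bystander, leave it alone; origin: centre of its underside
- small_cup: white cup, 60x87x50 mm, loose inside the box; bystander, leave it alone; origin: centre of its underside
- paprika_jar: slim spice jar with yellow cap, 42 mm wide, 106 mm high, left of the box; bystander, leave it alone; origin: centre of its underside
- sugar_tub: cream tub with red lid, 113x100x102 mm, right behind the box; bystander, leave it alone; origin: centre of its underside
- spice_jar: spice jar with dark lid, 44 mm wide, 96 mm high, to the right; bystander, leave it alone; origin: centre of its underside
- salt_mill: shaker with grey top, 44 mm wide, 90 mm high, to the right; bystander, leave it alone; origin: centre of its underside
- garlic: garlic bulb, 50 mm, front right; bystander, leave it alone; origin: centre of its underside
- matches: matchbox, 36x52x14 mm, near the robot; bystander, leave it alone; origin: centre of its underside

How it is judged (in metres and radians):
On the way, in this order (a step that is already met when the one before it is completed fails the run):
1. the red catch is squeezed in between the fingers, the yellow one still out (value of joint each of red_tab_left, red_tab_right above 0.007 m and contact force between the fingers and red_tab_left above 1 N and contact force between the fingers and red_tab_right above 1 N and value of joint each of yellow_tab_left, yellow_tab_right below 0.007 m), for 0.1 s.
2. then the yellow catch is squeezed in between the fingers, the red one still in (value of joint each of yellow_tab_left, yellow_tab_right above 0.007 m and contact force between the fingers and yellow_tab_left above 1 N and contact force between the fingers and yellow_tab_right above 1 N and value of joint each of red_tab_left, red_tab_right above 0.0065 m), for 0.1 s.
3. the gate is swung past its detent (value of joint pantry_gate above 1 rad).
4. the gate is held wide by the handle (value of joint pantry_gate above 1.35 rad and contact force between the fingers and pantry_gate above 0.8 N and distance between the grasp point and gate_handle below 0.05 m), for 0.3 s.
At the end, for the whole second after the job is handed in: the gate stands still at more than 1.35 rad (77 degrees) while the fingers hold it at its handle (over 0.8 N, tool centre within 50 mm of the handle's point), both catches are still squeezed in (over 6.5 mm each pad), and no bystander is more than 30 mm from where it stood (all of step 4 and velocity of joint pantry_gate between -0.15 and 0.15 rad/s and value of joint each of red_tab_left, red_tab_right, yellow_tab_left, yellow_tab_right above 0.0065 m and distance of each of tin, small_cup, paprika_jar, sugar_tub, spice_jar, salt_mill, garlic, matches from where it was at the start of the episode below 0.03 m); the arm keeps its last pose, push and grip.
It fails at once if a pad of the yellow catch is squeezed in while a pad of the red one is still out (value of joint any of yellow_tab_left, yellow_tab_right above 0.007 m and value of joint any of red_tab_left, red_tab_right below 0.0065 m).
It fails at once if a thing in or around the box is moved by more than 30 mm (distance of any of tin, small_cup, paprika_jar, sugar_tub, spice_jar, salt_mill, garlic, matches from where it was at the start of the episode above 0.03 m).
It also fails if it takes over 48 s, if anything falls off the work surface, if the arm or the gripper's body presses on something with over 40 N, if the wrist force passes 120 N, or if a joint passes its speed limit or range.

## Robot

A 6-joint arm with a two-finger parallel gripper is mounted at the origin on a cart in front of the work surface, level with it; the furniture and walls round the work are solid. World frame = base frame: x ahead of the robot, y to its left, z up, the work surface at z = 0. Lengths are in mm, angles in rad, forces in N, time in s.
With the tool pointing down it reaches from about 275 to 1000 mm from the base axis. Payload 8.4 kg.
Tool frame: the origin (TCP) lies between the finger pads, 19 mm behind the fingertips; this is the grasp point; z points along the fingers, y is the line along which they close (so a half turn about z gives the same grasp; the last joint's range is limited). The gripper opens to 85 mm and grips with 20 to 120 N. Pads are 22 mm wide; open, the fingers measure 114 mm over their backs; the gripper's body (76 mm by 85 mm) begins 54 mm behind the grasp point. The pads swing forward as they close: fully open they stand 13 mm farther back than shut.
Start: joints at [1.262, 0.353, 1.633, -0, 1.155, -0.002], TCP at [188.755, 595.819, 249.981] pointing down, gripper open.
Joint ranges: [-2.63, 2.63], [-0.92, 2.1], [0.06, 2.66], [-1.3, 4.44], [0, 2.69], [-3.02, 3.02]. Speed limits (rad/s): [2.22, 2.22, 2.79, 3.14, 3.14, 3.14].

## Interface

Orientations are given as [roll, pitch, yaw] about the fixed x, y, z axes, in that order (R = Rz(yaw) Ry(pitch) Rx(roll)).
In Python, from rig import r, cams, sign_off gives the robot as it stands.
- The arm moves only by the shell command python3 -m crank 'ROWS' [FORCE]. ROWS is JSON, a list of rows, each a list of 7 numbers: the shift along the tool's x, y, z in m, then the turn, a rotation vector about the tool's x, y, z in rad, then the closure, from 0 (fully open) to 1 (shut). In form: [[dx, dy, dz, ax, ay, az, gripper], ...]. A call has 1 to 5 rows; each row is the pose to reach, as a shift and turn from the pose commanded when the call began, along the tool's axes at that moment; what a row does not reach only later rows make up. A row lasts 1/10 s, in which the tool goes at most 50 mm and 8.59 degrees, less where a joint would pass 70% of its speed; a pose out of reach is approached as far as the arm can. A call with a gripper value outside its range is refused whole. The fingers move at their own pace and stop on an object; FORCE is the grip in N (left out, the last holds). Time passes only in rows, so rows that repeat a pose let the fingers close. It gives the time, the measured TCP pose, the force, the opening and the grip force at its end, in the units of the state.
- r.sense(): the state, without advancing time (a new reading comes with each control period).
- cams.grab_frame(name): name is "scene" or "top" or "wrist"; returns a dict with "image" (384x512x3 uint8, red, green, blue), "fx", "fy", "cx", "cy" (pixels), "D" ([k1, k2, p1, p2, k3] as OpenCV has them; the pictures are not rectified), "position" and "orientation" of the camera in the world. Camera axes: x right, y down, z forward; pixel columns grow to the right and rows downward; lengths in mm; the calibration is good to about 2 mm. A picture is of the moment at which its call begins. There is no depth.
- sign_off(): hands the job in; it is judged then, once.
The state is a dict: "clock": time; "qpos": joint angles; "qvel": joint speeds; "joint_efforts": joint torques, N m; "eef_pos": TCP position; "tcp_rot": TCP orientation; "contact_force": force on the tool from outside, world axes, zero at the start; "wrist_torque": the same for the moment, N m; "opening": opening from 0.0 (shut) to 1.0 (fully open); "grasp_force": force on a finger pad.
Only numpy, scipy, OpenCV 4.12 (cv2) and the standard library are available. Lean on these libraries where they do the work, as an engineer would, in place of code of your own. Each camera call takes 0.05 s, during which the arm holds its last target. There are 200 camera calls.

## Working session

There is one attempt and no reset: what is moved stays moved. The work goes in short steps, Python scripts to look and compute and a shell command to move; the robot and the scene stay as the last step left them, time stands still between calls to the robot, and variables do not carry over. Pictures are saved under pics/ and viewed, at most 10 in all, crops included, and the job is handed in when it is done.

```bash
ls; mkdir -p pics
python3 - <<'E'
from rig import r,cams
import cv2,numpy as np
s=r.sense();print({k:np.round(v,3) for k,v in s.items()})
ims=[]
for n in("top","scene"):
    f=cams.grab_frame(n);print(n,{k:np.round(f[k],4) for k in f if k!="image"})
    cv2.imwrite(f"pics/{n}0.png",f["image"][...,::-1])
E
```

```text
pics
{'clock': np.float64(0.0), 'qpos': array([ 1.262,  0.354,  1.634, -0.   ,  1.155, -0.002]), 'qvel': array([-0.001,  0.001,  0.002,  0.001,  0.001,  0.   ]), 'joint_efforts': array([ 2.0000e-03, -6.0523e+01, -3.4209e+01,  0.0000e+00,  9.0000e-03,
        0.0000e+00]), 'eef_pos': array([188.62 , 595.381, 249.267]), 'tcp_rot': array([-3.14 ,  0.   ,  2.835]), 'contact_force': array([-0.17 , -0.64 ,  0.025]), 'wrist_torque': array([ 0.024, -0.002,  0.003]), 'grasp_force': np.float64(0.0), 'opening': np.float64(1.001)}
top {'fx': np.float64(421.8265), 'fy': np.float64(421.8265), 'cx': np.float64(257.8049), 'cy': np.float64(194.5901), 'D': array([-0.1284,  0.    ,  0.    ,  0.    ,  0.    ]), 'position': array([ 461.4474, -141.4367, 1216.7684]), 'orientation': array([-3.1160e+00,  2.8000e-03, -1.5895e+00])}
scene {'fx': np.float64(398.9949), 'fy': np.float64(398.9949), 'cx': np.float64(259.5086), 'cy': np.float64(194.0082), 'D': array([-0.0978,  0.    ,  0.    ,  0.    ,  0.    ]), 'position': array([-237.2852, -725.7011,  530.8139]), 'orientation': array([-2.0077, -0.0178, -0.9127])}
```

View pics/top0.png

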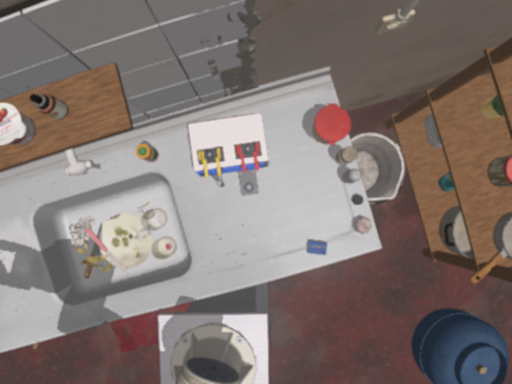

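View pics/scene0.png

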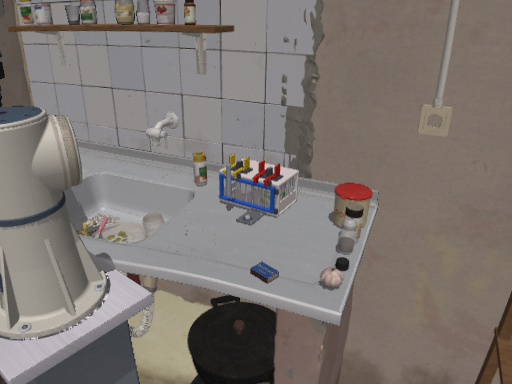

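Top view: white roof spans about (188–267, 114–172). The yellow catch is at (210,157), the red one at (247,153) and the handle's top at about (219,181). The blue gate runs along the lower edge of the roof, with the hinge at about (268,167).

```bash
cat > h.py <<'E'
import cv2,numpy as np
from scipy.spatial.transform import Rotation as R
def onplane(f,px,z):
    K=np.array([[f["fx"],0,f["cx"]],[0,f["fy"],f["cy"]],[0,0,1.]])
    n=cv2.undistortPoints(np.float64(px).reshape(-1,1,2),K,np.array(f["D"],float))[:,0]
    d=np.c_[n,np.ones(len(n))]@R.from_euler("xyz",f["orientation"]).as_matrix().T
    p=np.array(f["position"]); return p+d*((z-p[2])/d[:,2])[:,None]
def proj(f,P):
    K=np.array([[f["fx"],0,f["cx"]],[0,f["fy"],f["cy"]],[0,0,1.]])
    Rm=R.from_euler("xyz",f["orientation"]).as_matrix().T
    return cv2.projectPoints(np.float64(P).reshape(-1,1,3),cv2.Rodrigues(Rm)[0],-Rm@np.array(f["position"]),K,np.array(f["D"],float))[0][:,0]
E
python3 - <<'E'
from h import *
from rig import cams
f=cams.grab_frame("top");im=f["image"]
hsv=cv2.cvtColor(im,cv2.COLOR_RGB2HSV)
roi=np.zeros(im.shape[:2],np.uint8);roi[105:195,180:280]=255
def m(lo,hi):return cv2.inRange(hsv,np.array(lo),np.array(hi))&roi
red=m((0,150,80),(8,255,255))|m((172,150,80),(180,255,255))
yel=m((18,140,100),(35,255,255));blue=m((100,120,60),(130,255,255))
for n,k in(("red",red),("yel",yel),("blue",blue)):
    y,x=np.nonzero(k);print(n,len(x),x.min(),x.max(),y.min(),y.max(),cv2.minAreaRect(np.c_[x,y].astype(np.float32)))
    print(onplane(f,np.array([[x.mean(),y.mean()]]),{"red":126,"yel":126,"blue":90}[n]).round(1))
print(hsv[125,225],hsv[150,190:200].tolist())
w=m((0,0,200),(180,60,255))
c=max(cv2.findContours(cv2.morphologyEx(w|red|yel,cv2.MORPH_CLOSE,np.ones((9,9))),0,2)[0],key=cv2.contourArea)
b=cv2.boxPoints(cv2.minAreaRect(c));print(b,onplane(f,b,100).round(1))
crop=np.hstack([im[105:195,180:280]]);cv2.imwrite("pics/crop1.png",cv2.resize(crop,(800,600) if 0 else (660,594),interpolation=cv2.INTER_CUBIC)[...,::-1])
E
```

```text
red 27 237 256 146 166 ((246.50001525878906, 155.50001525878906), (20.796276092529297, 17.413150787353516), 84.2894058227539)
[[ 595.9 -102.2  126. ]]
yel 97 199 219 149 175 ((209.5882110595703, 162.14706420898438), (25.079757690429688, 20.477964401245117), 85.60128784179688)
[[583.1 -13.5 126. ]]
blue 151 198 263 163 174 ((230.60955810546875, 168.80323791503906), (4.098433494567871, 65.7551040649414), 82.23483276367188)
[[560.9 -67.   90. ]]
[  5  12 230] [[0, 6, 163], [0, 15, 185], [3, 14, 222], [6, 11, 231], [3, 11, 232], [3, 10, 229], [2, 18, 214], [12, 33, 179], [19, 63, 169], [18, 68, 166]]
[[186.63101  124.14859 ]
 [261.22226  112.160706]
 [269.84738  165.8281  ]
 [195.25613  177.81598 ]] [[ 682.6   48.4  100. ]
 [ 710.5 -152.1  100. ]
 [ 565.9 -172.2  100. ]
 [ 537.9   26.7  100. ]]
```

View pics/crop1.png

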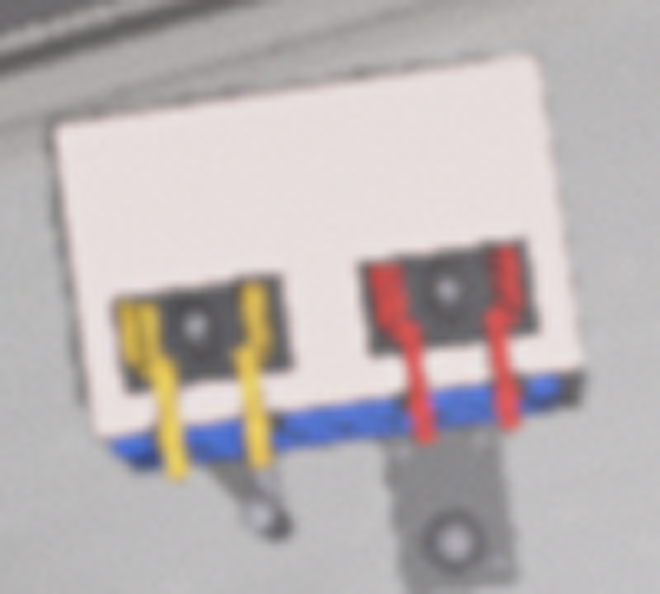

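Crop: the block screws are at about (449,290) for red and (196,325) for yellow. The handle's top is at (260,514). Roof corners are at (57,124), (537,54), (582,372) and (93,436).

Run:
```python
from h import *
from rig import cams
f=cams.grab_frame("top")
u=lambda L:np.array([[180+(x+.5)/6.6-.5,105+(y+.5)/6.6-.5] for x,y in L])
c=onplane(f,u([(57,124),(537,54),(582,372),(93,436)]),100)[:,:2]
loc=np.array([[65,100],[65,-100],[-65,-100],[-65,100.]])
a=c-c.mean(0);yaw=np.arctan2((loc[:,0]*a[:,1]-loc[:,1]*a[:,0]).sum(),(loc*a).sum())
print("box",c.mean(0).round(1),yaw.round(4),"res",(a-loc@R.from_euler("z",yaw).as_matrix()[:2,:2].T).round(1).tolist())
for z in(115,125,135):
    s=onplane(f,u([(449,290),(196,325)]),z)[:,:2];d=s[1]-s[0];print(z,s.round(1).tolist(),np.hypot(*d).round(1),(np.arctan2(d[1],d[0])-np.pi/2).round(4))
h=onplane(f,u([(260,514)]),145)[0];print("handle",h.round(1))
M=R.from_euler("z",yaw).as_matrix()[:2,:2];o=c.mean(0)
print("handle loc",(M.T@(h[:2]-o)).round(1),"red loc",(M.T@(s[0]-o)).round(1))
```

```text
box [632.4 -60.8] 0.1156 res [[-0.8, -1.9], [0.4, 1.4], [-0.3, 0.7], [0.8, -0.3]]
115 [[611.2, -114.3], [599.3, -13.3]] 101.7 0.1172
125 [[609.8, -114.6], [598.0, -14.5]] 100.8 0.1172
135 [[608.5, -114.8], [596.8, -15.6]] 99.9 0.1172
handle [521.7 -40.6 145. ]
handle loc [-107.6   32.9] red loc [-30.  -50.9]
```

```bash
cat >> h.py <<'E'
def go(target,yaw=None):
    from rig import r
    s=r.sense();M=R.from_euler("xyz",s["tcp_rot"])
    d=M.as_matrix().T@(np.array(target)-s["eef_pos"])
    print("t",round(float(s["clock"]),2),"pos",np.round(s["eef_pos"],1),np.round(s["tcp_rot"],3),"F",np.round(s["contact_force"],1),"open",round(float(s["opening"]),3),"grip",round(float(s["grasp_force"]),1))
    print("shift mm",d.round(1),"turn",(M.inv()*R.from_euler("xyz",[np.pi,0,yaw])).as_rotvec().round(4) if yaw else "")
E
python3 -m crank '[[-0.037,-0.033,0,0,0,-0.084,0],[-0.074,-0.066,0,0,0,-0.168,0],[-0.111,-0.099,0,0,0,-0.252,0],[-0.148,-0.132,0,0,0,-0.336,0],[-0.185,-0.165,0,0,0,-0.42,0]]' 20
python3 -c "
from h import go;import math
go([609.2,-114.7,200],math.pi+.117)"
```

```text
clock: 0.7
eef_pos: [315.8, 380.9, 250.0]
tcp_rot: [3.142, 0.0, -3.024]
contact_force: [0.8, 0.6, 0.2]
opening: 0.997
grasp_force: 0.0
t 0.7 pos [315.8 380.9 250. ] [ 3.142  0.    -3.024] F [0.8 0.6 0.2] open 0.997 grip 0.0
shift mm [-233.4 -526.5   50. ] turn [0.     0.0002 0.0002]
```

```bash
python3 -m crank '[[-0.019,-0.044,0,0,0,0,0],[-0.039,-0.088,0,0,0,0,0],[-0.058,-0.132,0,0,0,0,0],[-0.078,-0.176,0,0,0,0,0],[-0.097,-0.220,0,0,0,0,0]]' >/dev/null
python3 -m crank '[[-0.019,-0.044,0,0,0,0,0],[-0.039,-0.088,0,0,0,0,0],[-0.058,-0.132,0,0,0,0,0],[-0.078,-0.176,0,0,0,0,0],[-0.097,-0.220,0,0,0,0,0]]' >/dev/null
python3 -c "
from h import go;import math
go([609.2,-114.7,200],math.pi+.117)"
```

```text
t 1.7 pos [558.5 -34.6 250. ] [ 3.142  0.    -3.029] F [ 0.7 -0.6  0.1] open 0.999 grip 0.0
shift mm [-41.4 -85.3  50. ] turn [ 0.0001  0.0002 -0.0041]
```

```bash
python3 -m crank '[[-0.020,-0.040,0.01,0,0,0,0],[-0.0414,-0.0853,0.03,0,0,0,0],[-0.0414,-0.0853,0.05,0,0,0,0],[-0.0414,-0.0853,0.05,0,0,0,0]]' >/dev/null
python3 - <<'E'
from h import *;import math
from rig import cams
go([609.2,-114.7,128],math.pi+.117)
f=cams.grab_frame("wrist");print(f["position"],f["orientation"])
cv2.imwrite("pics/w1.png",f["image"][...,::-1])
c,s=math.cos(.117),math.sin(.117);M=np.array([[c,-s],[s,c]])
for y in(26,-26):
    p=np.array([609.2,-114.7])+M@[0,y];print(proj(f,[*p,141]))
E
```

```text
t 2.1 pos [ 606.9 -113.7  196.7] [ 3.14  -0.005 -3.031] F [-1.5 -0.3 -0.3] open 1.001 grip 0.0
shift mm [-2.5 -1.3 68.7] turn [ 0.0017 -0.0053 -0.0059]
[ 521.75708183 -123.69780294  321.05980712] [ 2.81288532e+00 -2.69298135e-03  1.68191840e+00]
[[296.51481798 235.58111368]]
[[209.38032216 236.13392346]]
```

View pics/w1.png

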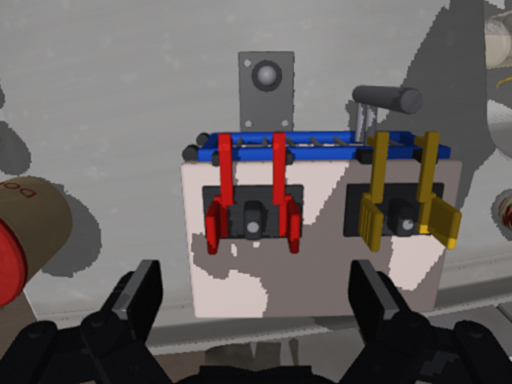

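Wrist view: the red pads' tops are at (212,230) and (294,230), midway between the fingers at (150,262) and (360,262). The TCP is centred, so I descend.

```bash
python3 -m crank '[[0,0,0.025,0,0,0,0],[0,0,0.05,0,0,0,0],[0,0,0.072,0,0,0,0],[0,0,0.072,0,0,0,0]]' 
python3 -m crank '[[0,0,0,0,0,0,1],[0,0,0,0,0,0,1],[0,0,0,0,0,0,1],[0,0,0,0,0,0,1],[0,0,0,0,0,0,1]]' 30
```

```text
clock: 2.55
eef_pos: [606.8, -111.3, 126.7]
tcp_rot: [3.14, -0.004, -3.027]
contact_force: [-0.2, 0.6, 0.4]
opening: 0.999
grasp_force: 0.0
clock: 3.05
eef_pos: [610.2, -114.7, 130.9]
tcp_rot: [-3.138, 0.004, -3.027]
contact_force: [-2.2, -10.1, 12.2]
opening: 0.452
grasp_force: 29.9
```

```bash
python3 -m crank '[[0,0,0,0,0,0,1],[0,0,0,0,0,0,1],[0,0,0,0,0,0,1]]' 40
python3 -m crank '[[0,0,0,0,0,0,0],[0,0,0,0,0,0,0],[0,0,0,0,0,0,0],[0,0,-0.03,0,0,0,0],[0,0,-0.075,0,0,0,0]]'
python3 - <<'E'
from h import *;import math
from rig import cams
go([597.4,-15.0,200],math.pi+.117)
f=cams.grab_frame("wrist")
cv2.imwrite("pics/w2.png",f["image"][...,::-1])
E
```

```text
clock: 3.35
eef_pos: [610.2, -114.7, 131.1]
tcp_rot: [-3.138, 0.004, -3.028]
contact_force: [-3.0, -8.9, 14.0]
opening: 0.446
grasp_force: 38.8
clock: 3.85
eef_pos: [606.5, -112.0, 200.9]
tcp_rot: [3.139, -0.006, -3.028]
contact_force: [1.2, -0.4, 0.5]
opening: 0.994
grasp_force: 0.0
t 3.85 pos [ 606.5 -112.   200.9] [ 3.139 -0.006 -3.028] F [ 1.2 -0.4  0.5] open 0.994 grip 0.0
shift mm [-1.9 97.4  1.1] turn [ 0.0021 -0.006  -0.0037]
```

View pics/w2.png

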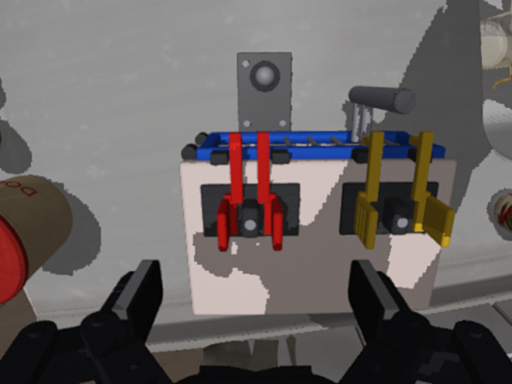

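Wrist view: the red pads are in, at (223,225) and (277,225), snug on the block at (250,225). The yellow pads are still out. Now the yellow catch.

```bash
python3 -m crank '[[0,0.048,0,0,0,0,0],[-0.001,0.0975,0,0,0,0,0],[-0.001,0.0975,0.02,0,0,0,0],[-0.001,0.0975,0.05,0,0,0,0],[-0.001,0.0975,0.072,0,0,0,0]]' 
python3 -m crank '[[0,0,0,0,0,0,0],[0,0,0,0,0,0,1],[0,0,0,0,0,0,1],[0,0,0,0,0,0,1],[0,0,0,0,0,0,1]]' 30
python3 -m crank '[[0,0,0,0,0,0,1],[0,0,0,0,0,0,1],[0,0,0,0,0,0,1],[0,0,0,0,0,0,1]]' 40
```

```text
clock: 4.4
eef_pos: [598.0, -14.8, 129.7]
tcp_rot: [3.141, -0.0, -3.027]
contact_force: [0.4, 0.4, 0.3]
opening: 0.999
grasp_force: 0.0
clock: 4.9
eef_pos: [599.7, -15.4, 133.1]
tcp_rot: [3.141, 0.003, -3.028]
contact_force: [-1.8, 3.0, 9.2]
opening: 0.451
grasp_force: 29.5
clock: 5.3
eef_pos: [599.7, -15.5, 133.3]
tcp_rot: [-3.142, 0.003, -3.028]
contact_force: [-2.2, 2.1, 11.5]
opening: 0.44
grasp_force: 39.0
```

```bash
python3 -m crank '[[0,0,0,0,0,0,0],[0,0,0,0,0,0,0],[0,0,0,0,0,0,0],[0,0,-0.03,0,0,0,0],[0,0,-0.075,0,0,0,0]]' >/dev/null
python3 -m crank '[[0.025,-0.005,0,0,0,0.149,0],[0.05,-0.01,0,0,0,0.298,0],[0.078,-0.017,0,0,0,0.447,0],[0.078,-0.017,0,0,0,0.596,0],[0.078,-0.017,0,0,0,0.745,0]]' >/dev/null
python3 -m crank '[[0,0,0,0,0,0.149,0],[0,0,0,0,0,0.298,0],[0,0,0,0,0,0.447,0],[0,0,0,0,0,0.596,0],[0,0,0,0,0,0.745,0]]' >/dev/null
python3 -m crank '[[0,0,0,0,0,0.149,0],[0,0,0,0,0,0.298,0],[0,0,0,0,0,0.447,0],[0,0,0,0,0,0.596,0],[0,0,0,0,0,0.745,0]]' >/dev/null
python3 -m crank '[[0,0,0,0,0,0.149,0],[0,0,0,0,0,0.298,0],[0,0,0,0,0,0.447,0],[0,0,0,0,0,0.596,0],[0,0,0,0,0,0.745,0]]' >/dev/null
python3 - <<'E'
from h import *;import math
from rig import cams,r
go([521.7,-40.6,200],.117);print(r.sense()["qpos"].round(2))
f=cams.grab_frame("wrist");print(proj(f,[[521.7,-40.6,145]]))
cv2.imwrite("pics/w3.png",f["image"][...,::-1])
E
```

```text
t 7.8 pos [522.9 -41.5 205.9] [-3.142  0.     0.268] F [0.1 1.5 0.3] open 1.004 grip 0.0
shift mm [-0.9 -1.2  5.9] turn [-0.      0.0002  0.1515]
[-0.08  0.25  1.89 -0.    1.    1.22]
[[253.41966141 224.46227151]]
```

View pics/w3.png

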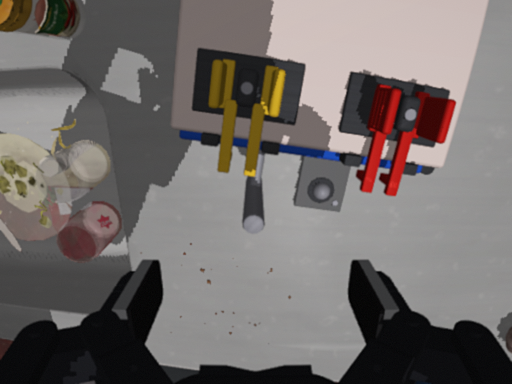

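Wrist view: the yellow pads are in, at (221,85) and (275,92). The handle's top is at (254,225), within 1 px of the prediction, so I descend and grip.

```bash
python3 -m crank '[[-0.001,-0.001,0.03,0,0,0.07,0],[-0.001,-0.001,0.06,0,0,0.14,0],[-0.001,-0.001,0.086,0,0,0.14,0],[-0.001,-0.001,0.086,0,0,0.14,0.4],[-0.001,-0.001,0.086,0,0,0.14,1]]' >/dev/null
python3 -m crank '[[0,0,0,0,0,0,1],[0,0,0,0,0,0,1],[0,0,0,0,0,0,1],[0,0,0,0,0,0,1],[0,0,0,0,0,0,1]]' 50
cat > arc.py <<'E'
from h import *;from rig import r
import sys
# shifts in current tool axes for gate angles up to current+step, from measured pose
yb=.117;o=np.array([632.4,-60.8]);B=R.from_euler("z",yb).as_matrix()[:2,:2]
hinge=o+B@[-68,-95]
s=r.sense();M=R.from_euler("xyz",s["tcp_rot"]);p=s["eef_pos"]
v=B.T@(p[:2]-hinge);th=(np.arctan2(v[1],v[0])-np.arctan2(130,-40))%(2*np.pi)
th=th if th<3 else th-2*np.pi
print("t",round(float(s["clock"]),2),"theta",round(th,3),"rad",np.hypot(*v).round(1),"z",p[2].round(1),"F",np.round(s["contact_force"],1),"open",round(float(s["opening"]),3),"grip",round(float(s["grasp_force"]),1),"yaw",s["tcp_rot"][2].round(3))
for k in range(1,6):
    a=th+k*float(sys.argv[1]);c,n=np.cos(a),np.sin(a)
    q=hinge+B@np.array([[c,-n],[n,c]])@[-40,130]
    d=M.as_matrix().T@np.array([*(q-p[:2]),0])
    print(round(a,2),(d/1000).round(4),"az",round(-k*float(sys.argv[1]),3))
E
python3 arc.py 0.1
```

```text
clock: 8.85
eef_pos: [522.3, -40.3, 121.2]
tcp_rot: [-3.141, -0.002, 0.135]
contact_force: [-1.7, 3.7, 5.6]
opening: 0.149
grasp_force: 48.6
t 8.85 theta -0.004 rad 134.0 z 121.2 F [-1.7  3.7  5.6] open 0.149 grip 48.6 yaw 0.135
0.1 [-0.0134  0.0024 -0.    ] az -0.1
0.2 [-0.0258  0.0081 -0.    ] az -0.2
0.3 [-0.0376  0.0149 -0.0001] az -0.3
0.4 [-0.0486  0.0229 -0.0001] az -0.4
0.5 [-0.0587  0.0319 -0.0001] az -0.5
```

```bash
python3 -m crank '[[-0.013,0.002,0,0,0,-0.1,1],[-0.026,0.007,0,0,0,-0.2,1],[-0.038,0.014,0,0,0,-0.3,1],[-0.049,0.022,0,0,0,-0.4,1],[-0.059,0.031,0,0,0,-0.5,1]]' >/dev/null
python3 arc.py 0.1
```

```text
t 9.35 theta 0.494 rad 133.3 z 121.3 F [13.4 -9.4 -9.7] open 0.148 grip 49.5 yaw 0.64
0.59 [-0.0136  0.0017 -0.0001] az -0.1
0.69 [-0.026   0.0072 -0.0001] az -0.2
0.79 [-0.0378  0.014  -0.0001] az -0.3
0.89 [-0.0489  0.0219 -0.0001] az -0.4
0.99 [-0.0591  0.0309 -0.0001] az -0.5
```

```bash
python3 -m crank '[[-0.013,0.002,0,0,0,-0.1,1],[-0.026,0.007,0,0,0,-0.2,1],[-0.038,0.014,0,0,0,-0.3,1],[-0.049,0.022,0,0,0,-0.4,1],[-0.059,0.031,0,0,0,-0.5,1]]' >/dev/null
python3 arc.py 0.1
```

```text
t 9.85 theta 0.994 rad 133.3 z 121.4 F [ 24.4  -4.  -23. ] open 0.149 grip 50.0 yaw 1.138
1.09 [-0.0136  0.0017 -0.    ] az -0.1
1.19 [-0.026   0.0073  0.    ] az -0.2
1.29 [-0.0378  0.014   0.0001] az -0.3
1.39 [-0.0489  0.0219  0.0002] az -0.4
1.49 [-0.0591  0.0309  0.0003] az -0.5
```

```bash
python3 -m crank '[[-0.013,0.004,0.001,0,0,-0.1,1],[-0.026,0.009,0.001,0,0,-0.2,1],[-0.037,0.016,0.001,0,0,-0.3,1],[-0.048,0.024,0.001,0,0,-0.4,1],[-0.058,0.033,0.001,0,0,-0.5,1]]' >/dev/null
python3 arc.py 0.05
```

```text
t 10.35 theta 1.493 rad 134.0 z 121.2 F [20.9  6.7 -3.6] open 0.149 grip 51.3 yaw 1.637
1.54 [-0.0071  0.      0.    ] az -0.05
1.59 [-0.0134  0.0023  0.0001] az -0.1
1.64 [-0.0197  0.0049  0.0001] az -0.15
1.69 [-0.0259  0.0079  0.0002] az -0.2
1.74 [-0.0318  0.0111  0.0002] az -0.25
```

```bash
python3 -m crank '[[-0.006,0.001,0,0,0,-0.05,1],[-0.006,0.001,0,0,0,-0.05,1],[-0.006,0.001,0,0,0,-0.05,1],[-0.006,0.001,0,0,0,-0.05,1],[-0.006,0.001,0,0,0,-0.05,1]]' 
python3 arc.py 0.05|head -1
python3 - <<'E'
from rig import cams;import cv2
a=[cams.grab_frame(n)["image"] for n in("top","scene")]
i=cv2.hconcat([cv2.resize(a[0][100:260,150:370],(400,300)),cv2.resize(a[1][130:300,190:390],(400,300))])
cv2.imwrite("pics/end.png",i[...,::-1])
E
```

```text
clock: 10.85
eef_pos: [451.1, -212.2, 121.1]
tcp_rot: [3.13, 0.003, 1.683]
contact_force: [20.6, 10.9, -2.6]
opening: 0.148
grasp_force: 51.3
t 10.85 theta 1.53 rad 134.1 z 121.1 F [20.6 10.9 -2.6] open 0.148 grip 51.3 yaw 1.683
```

View pics/end.png

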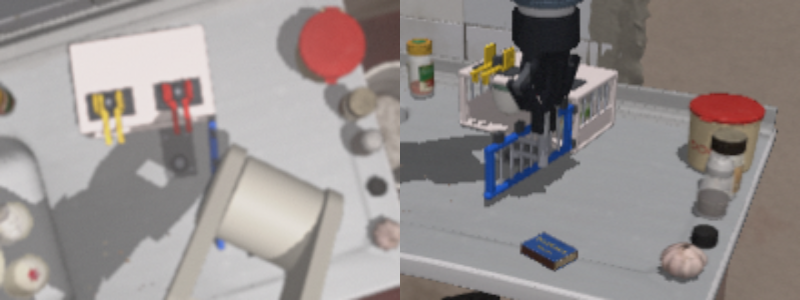

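The gate stands square out, with blue at (213,140) to (222,243) in the top half of the picture. The fingers hold its handle, both catches are in, and nothing around the box has moved.

```bash
python3 -c "
from rig import sign_off
print(sign_off())"
```

```text
the job is handed in; nothing more can be done
None
```

The job is handed in at about 11 s: red then yellow catch squeezed in, the gate held by its handle at about 1.53 rad, and nothing around the box visibly disturbed; no verdict was returned.

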